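# Bring out the matching press bar

### The job

I need the twin of the press bar that lies on the felt mat beside the tin. Open the lid of the case, push the bar of the same length out through the open end of its lane until all of it is out of the lane and it lies flat on the ledge, still roughly in line with its lane and without sticking out past the ledge's edges, then shut the lid fully again. Leave the other bars and everything else where they are.

Things in the scene. Friction and masses are not known exactly. Their poses are not given: they have to be found in the camera images.
- case: Fixed plywood case, 199 (x) x 420 (y) mm; origin on the bench, x away from the robot at yaw 0. Floor top at z = 10 mm. Three lanes along y, 50 mm wide, centres at x = -66.5, -10.5, +45.5 mm, 6 mm dividers, wall tops at z = 40 mm; closed at y = +205 mm, open at y = -35 mm (the mouth). Behind them (x = 76 to 92 mm) an empty trough.
- mouth (a point): On the floor at the mouth of the middle of the case (case x = 0, y = -35, z = 10 mm), axes as the case's. From here the same floor goes on towards -y as the open ledge: flat, no walls or lips, 170 mm long, over the whole 199 mm depth of the case.
- lid (a joint): Clear acrylic lid over the lanes (not the ledge), 199 x 250 x 6 mm, hinged along the far top edge of the case. 0 = shut, grows as it opens up and away from the robot, 1.57 = upright, stop at 2.0 rad. Stiff friction hinge: the lid stays where it is left (about 2 to 4 N at the handle moves it). May start up to 0.25 rad ajar.
- lid_handle (a point): Middle of the lid's steel bar handle: a round bar 10 mm thick, 120 mm long, parallel to the hinge and 230 mm from it, standing 35 mm out in front of the lid's front edge in the lid's own plane, held by a rod of the same thickness at each end (30 mm free between bar and lid edge). Axes turn with the lid: y along the bar, z normal to the lid (up when shut).
- mat_center (a point): Middle of the top of the grey felt mat, 220 x 200 x 4 mm, lying to the left of the case. One of the three ref bars lies on it, within 50 mm of its middle; the other two lie in the white tray on the right.
- lid_hinge (a point): Middle of the lid's hinge line (fixed), 40 mm above the bench; axes as the case's. In this frame, with the lid at angle t, the handle's middle is at x = -230 cos(t) + 3 sin(t), z = 230 sin(t) + 3 cos(t) (mm).
- bar_a_center (a point): Centre of a loose plain aluminium bar in the case, 42 wide (x) x 90 long (y) x 24 high (z) mm, about 0.24 kg (can be 0.7 to 1.4 times that). It lies flat along one of the lanes, 4 mm play each side; which lane varies. At least 50 mm of the lane is free between it and the closed end.
- bar_b_center (a point): Centre of a loose plain aluminium bar in the case, 42 wide (x) x 110 long (y) x 24 high (z) mm, about 0.30 kg (can be 0.7 to 1.4 times that). It lies flat along one of the lanes, 4 mm play each side; which lane varies. At least 50 mm of the lane is free between it and the closed end.
- bar_c_center (a point): Centre of a loose plain aluminium bar in the case, 42 wide (x) x 130 long (y) x 24 high (z) mm, about 0.35 kg (can be 0.7 to 1.4 times that). It lies flat along one of the lanes, 4 mm play each side; which lane varies. At least 50 mm of the lane is free between it and the closed end.
- ref_a_center (a point): Centre of a loose plain aluminium bar outside the case, same section, 90 mm long (y); it lies either on the felt mat or in the tray. Leave it alone.
- ref_b_center (a point): Centre of a loose plain aluminium bar outside the case, same section, 110 mm long (y); it lies either on the felt mat or in the tray. Leave it alone.
- ref_c_center (a point): Centre of a loose plain aluminium bar outside the case, same section, 130 mm long (y); it lies either on the felt mat or in the tray. Leave it alone.
- tray: White plastic tray, 260 x 240 mm, walls 28 mm high, to the right of the case. Origin under its middle.
- tin: Bystander: open metal tin, 140 mm across, 100 mm high; origin under its middle.
- jar: Bystander: glass jar, 68 mm across, 75 mm high, beyond the case; origin under its middle.
- flask: Bystander: white bottle, 48 mm across, 100 mm high, beyond the case; origin under its middle.
Things that resemble listed ones, but are neither listed nor needed, are in the scene too. Leave any black look-alike of the part that bears ref_c_center alone.

How it is judged:
On the way, in this order (a step that is already met when the one before it is completed fails the run):
1. the lid is opened (past 1.2 rad) with the bars still in their lanes (value of joint lid above 1.2 rad and y of each of bar_a_center, bar_b_center, bar_c_center in the frame of case above 0 m), for 0.2 s.
2. the twin of the bar on the mat lies wholly on the ledge, out of its lane (((horizontal distance between ref_a_center and mat_center below 0.12 m and (y of bar_a_center in the frame of case between -0.164 and -0.078 m and x of bar_a_center in the frame of case between -0.083 and 0.083 m and z of bar_a_center in the frame of case between 0.018 and 0.026 m and angle between bar_a_center's own z axis and vertical below 0.1 rad and angle between the y axis of bar_a_center and the y axis of case, either way round below 0.3 rad)) or (horizontal distance between ref_b_center and mat_center below 0.12 m and (y of bar_b_center in the frame of case between -0.154 and -0.088 m and x of bar_b_center in the frame of case between -0.083 and 0.083 m and z of bar_b_center in the frame of case between 0.018 and 0.026 m and angle between bar_b_center's own z axis and vertical below 0.1 rad and angle between the y axis of bar_b_center and the y axis of case, either way round below 0.3 rad)) or (horizontal distance between ref_c_center and mat_center below 0.12 m and (y of bar_c_center in the frame of case between -0.144 and -0.098 m and x of bar_c_center in the frame of case between -0.083 and 0.083 m and z of bar_c_center in the frame of case between 0.018 and 0.026 m and angle between bar_c_center's own z axis and vertical below 0.1 rad and angle between the y axis of bar_c_center and the y axis of case, either way round below 0.3 rad)))), for 0.2 s.
3. the lid is shut again (value of joint lid below 0.08 rad), for 0.2 s.
At the end, for the whole second after the job is handed in: Lid shut (below 0.08 rad). The twin lies flat on the ledge: all past the lane mouth (2 mm tolerance), at most 4 mm over the ledge end, at most 5 mm over its long sides, within 0.3 rad of the lane direction. The other two case bars are in their lanes (value of joint lid below 0.08 rad and ((horizontal distance between ref_a_center and mat_center below 0.12 m and (y of bar_a_center in the frame of case between -0.164 and -0.078 m and x of bar_a_center in the frame of case between -0.083 and 0.083 m and z of bar_a_center in the frame of case between 0.018 and 0.026 m and angle between bar_a_center's own z axis and vertical below 0.1 rad and angle between the y axis of bar_a_center and the y axis of case, either way round below 0.3 rad) and y of each of bar_b_center, bar_c_center in the frame of case above 0 m) or (horizontal distance between ref_b_center and mat_center below 0.12 m and (y of bar_b_center in the frame of case between -0.154 and -0.088 m and x of bar_b_center in the frame of case between -0.083 and 0.083 m and z of bar_b_center in the frame of case between 0.018 and 0.026 m and angle between bar_b_center's own z axis and vertical below 0.1 rad and angle between the y axis of bar_b_center and the y axis of case, either way round below 0.3 rad) and y of each of bar_a_center, bar_c_center in the frame of case above 0 m) or (horizontal distance between ref_c_center and mat_center below 0.12 m and (y of bar_c_center in the frame of case between -0.144 and -0.098 m and x of bar_c_center in the frame of case between -0.083 and 0.083 m and z of bar_c_center in the frame of case between 0.018 and 0.026 m and angle between bar_c_center's own z axis and vertical below 0.1 rad and angle between the y axis of bar_c_center and the y axis of case, either way round below 0.3 rad) and y of each of bar_a_center, bar_b_center in the frame of case above 0 m))); the robot touches nothing.
It fails at once if another case bar is shifted by more than 20 mm ((horizontal distance between ref_a_center and mat_center below 0.12 m and distance of any of bar_b_center, bar_c_center from where it was at the start of the episode above 0.02 m) or (horizontal distance between ref_b_center and mat_center below 0.12 m and distance of any of bar_a_center, bar_c_center from where it was at the start of the episode above 0.02 m) or (horizontal distance between ref_c_center and mat_center below 0.12 m and distance of any of bar_a_center, bar_b_center from where it was at the start of the episode above 0.02 m)).
It fails at once if a bar on the mat or in the tray is shifted by more than 20 mm (distance of any of ref_a_center, ref_b_center, ref_c_center from where it was at the start of the episode above 0.02 m).
It fails at once if the tin, jar or bottle is shifted by more than 30 mm (distance of any of tin, jar, flask from where it was at the start of the episode above 0.03 m).
It also fails if it takes over 72 s, if anything falls off the work surface, if the arm or the gripper's body presses on something with over 40 N, if the wrist force passes 120 N, or if a joint passes its speed limit or range.

### The arm

A 6-joint arm with a two-finger parallel gripper is mounted at the origin on the work surface. World frame = base frame: x ahead of the robot, y to its left, z up, the work surface at z = 0. Lengths are in m, angles in rad, forces in N, time in s.
With the tool pointing down it reaches from about 0.35 to 0.85 m from the base axis. Payload 8.1 kg.
Tool frame: the origin (TCP) lies on the centre line of the jaws, within the pads' length; the fingertips stand robot.tips_ahead ahead of it and the grasp point (between the pads) lies 8 mm behind it (robot.tips_ahead is the distance from the TCP to the fingertips, in m); z points along the fingers, y is the direction in which the jaws open and shut (so a half turn about z gives the same grasp; the last joint's range is limited). The gripper opens to 93 mm and grips with 3 to 60 N. Pads are 15 mm wide; open, the fingers measure 128 mm over their backs; the gripper's body (75 mm by 188 mm) begins 65 mm behind the grasp point.
Start: joints at [-1.432, 0.13, 1.488, -0, 1.523, -0.085], TCP at [0.133, -0.585, 0.23] pointing down, gripper open.
Joint ranges: [-2.96, 2.96], [-0.89, 2.26], [0.02, 2.5], [-1.34, 4.48], [0, 2.73], [-2.66, 2.66]. Speed limits (rad/s): [2.39, 2.39, 2.79, 3.14, 3.14, 3.14].

### API

Orientations are given as a rotation vector (axis times angle).
In Python, from plant import monitor, eyes, job, robot gives the robot as it stands.
- The arm moves only by the tool servo_tool, never from a script. Its argument "plan" is a list that holds one entry, the list of rows, each a list of 7 numbers: the closure, from -1 (fully open) to 1 (shut), so that 0 is half open, then the shift along the world's x, y, z in mm, then the turn, a rotation vector about the world's x, y, z in rad. In form: [[[hand, dx, dy, dz, ax, ay, az], ...]]. A call has 1 to 12 rows; each row shifts and turns the commanded pose from where the row before left it; what a row does not reach is not made up. A row lasts 1/10 s, in which the tool goes at most 50 mm and 8.59 degrees, less where a joint would pass 70% of its speed; a pose out of reach is approached as far as the arm can. A call with a gripper value outside its range is refused whole. The fingers move at their own pace and stop on an object; "force" is the grip in N (left out, the last holds). Time passes only in rows, so rows that do not move let the fingers close. It gives the time, the measured TCP pose, the force and the opening at its end, in the units of the state.
- monitor.read_state(): the state, without advancing time (a new reading comes with each control period).
- eyes.read_camera(name): name is "scene" or "top" or "wrist"; returns the picture (480x640x3 uint8, red, green, blue); there is no depth.
- eyes.camera_info(name): a dict with "mtx" (3x3 intrinsics, pixels), "R" (3x3) and "t" (3): a world point X has camera coordinates R X + t. Camera axes: x right, y down, z forward; pixel columns grow to the right and rows downward; lengths in m; the calibration is good to about 2 mm. The wrist camera is an equidistant fisheye: a pixel r from the principal point sees the ray r / f radians off the axis. A picture is of the moment at which its call begins: read the wrist's pose just before it. camera_info takes no time and is no camera call; for the wrist camera it gives the pose at the moment of the call.
- job.close_job(): hands the job in, once; it reports no verdict.
The state is a dict: "t": time; "q": joint angles; "dq": joint speeds; "joint_torque": joint torques, N m; "tool_pos": TCP position; "orientation": TCP orientation; "force": force on the tool from outside, world axes, zero at the start; "wrist_torque": the same for the moment, N m; "opening": finger opening in m.
Only numpy, scipy, OpenCV 4.12 (cv2) and the standard library are available. Lean on these libraries where they do the work, as an engineer would, in place of code of your own. Each camera call takes 0.05 s, during which the arm holds its last target. There are 200 camera calls.

## Working session

There is one attempt and no reset: what is moved stays moved. The work goes in short steps, Python scripts to look and compute and a tool call to move; the robot and the scene stay as the last step left them, time stands still between calls to the robot, and variables do not carry over. Pictures are saved under pics/ and viewed, about 8 in all and at most 12, crops included, and the job is handed in when it is done.

Besides the shell and the picture viewer there is one more tool, called after ">>>" as name(argument=value, ...) on one line, values as JSON. servo_tool: Moves the arm, as the interface text tells. Its arguments: {"type":"object","properties":{"plan":{"type":"array"},"force":{"type":"number"}},"required":["plan"]}

```bash
ls; mkdir -p pics
python3 - <<'E'
from plant import monitor, eyes, job, robot
import cv2
print(robot.tips_ahead, monitor.read_state())
for n in ("scene","top"):
    im=eyes.read_camera(n); cv2.imwrite(f"pics/{n}0.png",im[:,:,::-1]); 
    i=eyes.camera_info(n); print(n,i)
E
```

```text
pics
0.011 {'t': 0.0, 'q': array([-1.43236808e+00,  1.31161373e-01,  1.48929003e+00,  1.87104793e-06,
        1.52304038e+00, -8.53870491e-02]), 'dq': array([-4.04200514e-04, -3.48234356e-04, -2.25442580e-03, -5.06702999e-04,
        4.15147592e-05, -6.30317209e-04]), 'joint_torque': array([ 1.89727849e-03, -5.59833527e+01, -4.91766572e+01,  7.70763285e-02,
        3.54606751e-02, -1.93352457e-04]), 'tool_pos': array([ 0.13312165, -0.58445931,  0.22858144]), 'orientation': array([-3.12005497e+00, -3.50622746e-01,  7.61250250e-05]), 'force': array([-0.0514777 , -0.05206221, -0.03011009]), 'wrist_torque': array([-0.01460553, -0.0012456 ,  0.03702391]), 'opening': 0.0926404187165906}
scene {'mtx': array([[445.46621074,   0.        , 320.67499489],
       [  0.        , 445.46621074, 239.58288471],
       [  0.        ,   0.        ,   1.        ]]), 'R': array([[ 0.66065965,  0.7506014 ,  0.01124143],
       [ 0.42740736, -0.36379765, -0.82763169],
       [-0.6171319 ,  0.55158754, -0.56115899]]), 't': array([-0.28414071, -0.22129062,  1.81262495])}
top {'mtx': array([[568.26546488,   0.        , 319.07654067],
       [  0.        , 568.26546488, 232.1673142 ],
       [  0.        ,   0.        ,   1.        ]]), 'R': array([[ 3.02353967e-03, -9.99908264e-01, -1.32031178e-02],
       [-9.87718755e-01, -9.23641947e-04, -1.56239584e-01],
       [ 1.56213056e-01,  1.35133636e-02, -9.87630938e-01]]), 't': array([-0.11616493,  0.54636382,  1.78509906])}
```

View pics/top0.png

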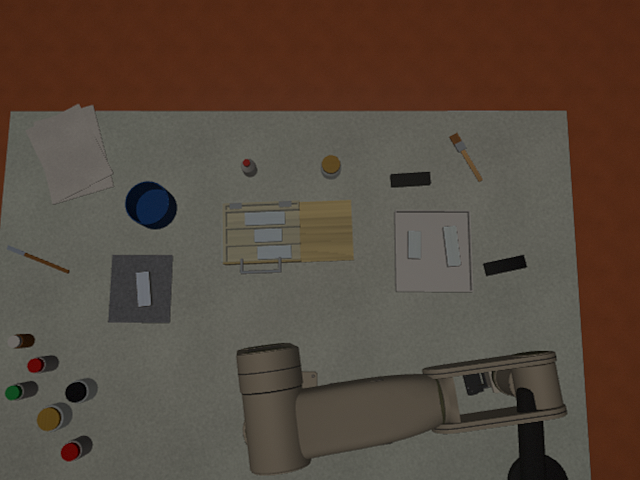

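View pics/scene0.png

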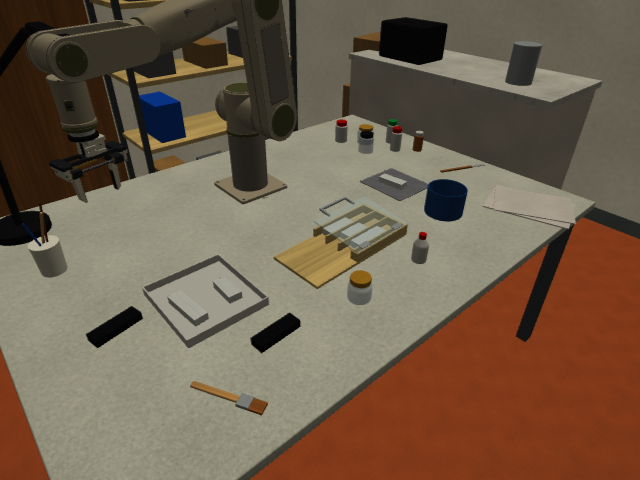

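```bash
python3 - <<'E'
import cv2, numpy as np
im=cv2.imread("pics/top0.png")
def c(u0,v0,w,h,s): 
    return cv2.resize(im[v0:v0+h,u0:u0+w],None,fx=s,fy=s,interpolation=cv2.INTER_CUBIC)
A=c(215,195,150,85,5)
B=np.hstack([c(105,250,75,60,4) if 0 else c(105,250,75,77,2.2), c(390,205,88,77,2.2) if 0 else cv2.resize(im[205:297,388:478],(165,169),interpolation=cv2.INTER_CUBIC)])
out=np.zeros((600,750,3),np.uint8); out[:425]=A; out[425:425+B.shape[0],:B.shape[1]]=B
out=np.clip(out*1.6,0,255).astype(np.uint8)
cv2.imwrite("pics/crop1.png",out)
g=cv2.cvtColor(im,cv2.COLOR_BGR2GRAY)
print(g[289,143],g[310,120],g[245,414],g[230,430])
E
cat > h.py <<'E'
import numpy as np, cv2
from plant import monitor, eyes, job, robot
def pix(cam,P):
    i=eyes.camera_info(cam); p=i["R"]@np.asarray(P,float)+i["t"]; q=i["mtx"]@p; return q[:2]/q[2]
def back(cam,uv,z):
    i=eyes.camera_info(cam); d=i["R"].T@np.linalg.inv(i["mtx"])@np.array([uv[0],uv[1],1.]); o=-i["R"].T@i["t"]
    return o+d*(z-o[2])/d[2]
E
python3 - <<'E'
import cv2,numpy as np
from h import *
im=cv2.imread("pics/top0.png"); g=cv2.cvtColor(im,cv2.COLOR_BGR2GRAY)
for nm,(u0,v0,u1,v1),z,th in [("mat",(112,258,170,320),.028,125),]:
    s=g[v0:v1,u0:u1]; print(np.percentile(s,[5,50,90,97]))
    t,b=cv2.threshold(s,0,255,cv2.THRESH_OTSU); 
    cs,_=cv2.findContours(b,cv2.RETR_EXTERNAL,cv2.CHAIN_APPROX_NONE); cc=max(cs,key=cv2.contourArea)
    r=cv2.minAreaRect(cc); print(t,r); 
    bx=cv2.boxPoints(r)+[u0,v0]; P=np.array([back("top",p,z) for p in bx]); print(P.round(3)); print(np.linalg.norm(np.diff(P,axis=0),axis=1))
E
```

```text
106 57 107 103
[ 53.  58. 105. 109.]
80.0 ((30.887168884277344, 30.80752182006836), (33.92469024658203, 13.104243278503418), 86.18592071533203)
[[0.417 0.477 0.028]
 [0.42  0.434 0.028]
 [0.312 0.422 0.028]
 [0.309 0.464 0.028]]
[0.04221513 0.10880434 0.04182118]
```

View pics/crop1.png

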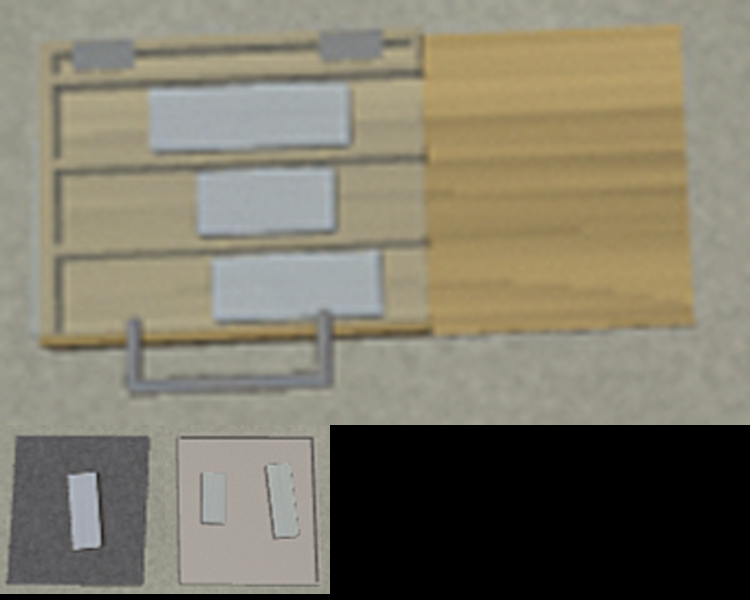

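```bash
cat >> h.py <<'E'
def W(c,P):  # case pose (x,y,yaw) -> world
    P=np.atleast_2d(P).astype(float); s,k=np.sin(c[2]),np.cos(c[2])
    return np.c_[c[0]+k*P[:,0]-s*P[:,1], c[1]+s*P[:,0]+k*P[:,1], P[:,2]]
def handle(t,hx=.0955,ys=(.03,.09,.15)):
    return [[hx-.230*np.cos(t)+.003*np.sin(t),y,.04+.230*np.sin(t)+.003*np.cos(t)] for y in ys]
E
python3 - <<'E'
from h import *
from scipy.optimize import least_squares
cp=lambda a,b:(215+a/5-.4,195+b/5-.4)
obs=[((.0995,-.205,.01),cp(681,27)),((-.0995,-.205,.01),cp(692,325)),((-.0385,-.035,.04),cp(428,242)),((.0175,-.035,.04),cp(428,158)),((-.0915,.205,.04),cp(62,335)),((.0175,.205,.04),cp(60,170)),((-.0385,.205,.04),cp(62,256))]
m=[o[0] for o in obs]; uv=np.array([o[1] for o in obs])
f=lambda c:(np.array([pix("top",p) for p in W(c,m)])-uv).ravel()
r=least_squares(f,[.6,0,0]); c=r.x; print(c.round(4), r.fun.reshape(-1,2).round(1).tolist())
np.save("case.npy",c)
hu=np.array([cp(328,381),cp(135,386)])
for hx in (.0955,.0995):
  for t in (0,.05,.1,.15,.2,.25): print(hx,t,(np.array([pix("top",p) for p in W(c,handle(t,hx,(.03,.15)))])-hu).round(1).tolist())
# bars
for nm,a,b in (("near",(382,284),(212,292)),("mid",(336,200),(197,204)),("far",(350,115),(150,120))):
    P=[back("top",cp(*q),.034) for q in (a,b)]; k,s=np.cos(c[2]),np.sin(c[2])
    print(nm,[ (np.array([[k,s],[-s,k]])@(p[:2]-c[:2])).round(3).tolist() for p in P])
# scene overlays
s=cv2.imread("pics/scene0.png")[180:290,265:415]; s=cv2.resize(s,None,fx=5,fy=5,interpolation=cv2.INTER_CUBIC)
for t,col in ((0,(0,0,255)),(.1,(0,255,0)),(.2,(255,0,0))):
    P=[pix("scene",p) for p in W(c,handle(t,.0955,(.03,.15)))]
    q=[tuple(int(round((v-o)*5)) for v,o in zip(p,(265,180))) for p in P]; cv2.line(s,q[0],q[1],col,1)
for p in W(c,m):
    u=pix("scene",p); cv2.circle(s,(int((u[0]-265)*5),int((u[1]-180)*5)),4,(255,0,255),1)
cv2.imwrite("pics/crop2.png",s)
E
```

```text
[ 0.5501 -0.0197  0.0445] [[0.3, 0.2], [1.2, 0.6], [0.6, -0.5], [-0.1, -0.8], [-0.5, 0.5], [-0.7, -0.0], [-0.8, -0.1]]
0.0955 0 [[1.2, 2.4], [2.2, 3.0]]
0.0955 0.05 [[0.9, 1.9], [1.6, 2.5]]
0.0955 0.1 [[0.6, 1.3], [1.1, 1.9]]
0.0955 0.15 [[0.3, 0.5], [0.6, 1.1]]
0.0955 0.2 [[0.0, -0.6], [0.0, 0.1]]
0.0955 0.25 [[-0.3, -1.8], [-0.5, -1.1]]
0.0995 0 [[1.2, 1.1], [2.1, 1.7]]
0.0995 0.05 [[0.9, 0.6], [1.6, 1.3]]
0.0995 0.1 [[0.6, 0.0], [1.1, 0.6]]
0.0995 0.15 [[0.3, -0.8], [0.5, -0.2]]
0.0995 0.2 [[-0.0, -1.8], [-0.0, -1.2]]
0.0995 0.25 [[-0.3, -3.1], [-0.6, -2.4]]
near [[-0.065, -0.002], [-0.065, 0.107]]
mid [[-0.009, 0.026], [-0.008, 0.116]]
far [[0.046, 0.015], [0.049, 0.145]]
```

View pics/crop2.png

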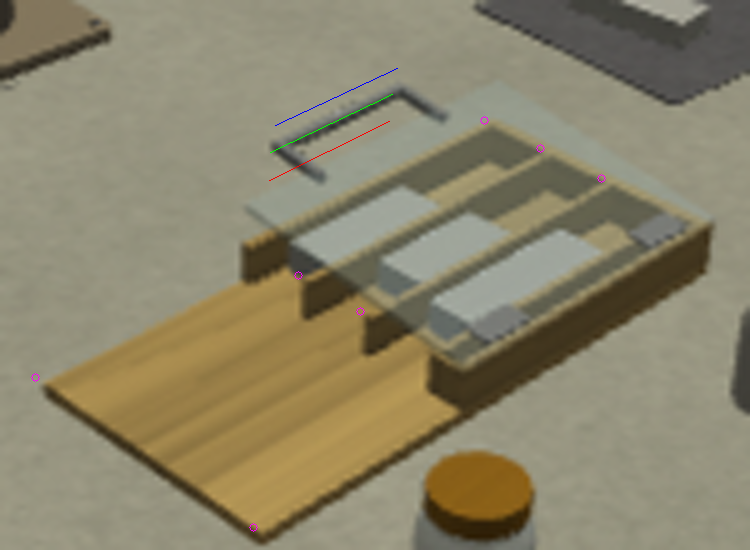

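Run:
```python
from h import *
from scipy.optimize import least_squares
cp=lambda a,b:(215+a/5-.4,195+b/5-.4)
cs=lambda a,b:(265+a/5-.4,180+b/5-.4)
m=[(.0995,-.205,.01),(-.0995,-.205,.01),(-.0385,-.035,.04),(.0175,-.035,.04),(-.0915,.205,.04),(.0175,.205,.04),(-.0385,.205,.04)]
ut=[cp(681,27),cp(692,325),cp(428,242),cp(428,158),cp(62,335),cp(60,170),cp(62,256),cp(328,381),cp(135,386)]
us=[cs(262,533),cs(46,388),cs(303,280),cs(366,318),cs(488,122),cs(600,178),cs(541,149),cs(277,147),cs(401,91)]
def f(p,hx):
    P=np.r_[W(p[:3],m),W(p[:3],handle(p[3],hx,(.03,.15)))]
    return np.r_[[pix("top",q) for q in P]-np.array(ut),[pix("scene",q) for q in P]-np.array(us)].ravel()
for hx in (.0955,.0995):
    r=least_squares(f,[.55,-.02,.04,.1],args=(hx,)); print(hx,r.x.round(4),r.cost.round(2)); c=r.x
    print(r.fun.reshape(-1,2).round(1).tolist())
    print("handle",W(c,handle(c[3],hx)).round(4).tolist())
np.save("case.npy",c)
```

```text
0.0955 [ 0.5517 -0.019   0.0481  0.1319] 7.97
[[-0.0, -0.5], [1.1, -0.2], [0.4, -1.0], [-0.3, -1.4], [-0.6, 0.3], [-0.9, -0.3], [-1.0, -0.3], [0.4, 0.3], [0.7, 1.0], [-0.4, -0.4], [-1.1, -1.3], [-0.0, -0.3], [-0.2, -0.8], [-0.1, 0.3], [1.1, 0.4], [0.5, 0.3], [-0.3, -0.2], [-0.9, -0.6]]
handle [[0.4183, 0.0046, 0.0732], [0.4155, 0.0645, 0.0732], [0.4126, 0.1245, 0.0732]]
0.0995 [ 0.5509 -0.019   0.0501  0.131 ] 6.75
[[-0.1, -0.4], [1.1, -0.0], [0.4, -0.8], [-0.3, -1.2], [-0.6, 0.6], [-0.9, 0.1], [-1.0, 0.0], [0.4, -0.7], [0.7, 0.1], [-0.4, -0.5], [-1.2, -1.3], [-0.2, -0.4], [-0.3, -0.9], [-0.3, 0.1], [0.8, 0.3], [0.3, 0.1], [0.2, 0.2], [-0.3, -0.2]]
handle [[0.4214, 0.0046, 0.073], [0.4184, 0.0645, 0.073], [0.4154, 0.1244, 0.073]]
```

>>> servo_tool(plan=[[[-1,28,36,0,0,0,0.1164],[-1,28,36,0,0,0,0.1164],[-1,28,36,0,0,0,0.1164],[-1,28,36,0,0,0,0.1164],[-1,28,36,0,0,0,0.1164],[-1,28,36,0,0,0,0.1164],[-1,28,36,0,0,0,0.1164],[-1,28,36,0,0,0,0.1164],[-1,7,46,0,0,0,0.1164],[-1,7,46,0,0,0,0.1164],[-1,7,46,0,0,0,0.1164],[-1,7,46,0,0,0,0.1164]]])

```text
t: 1.3
tool_pos: [0.3849, -0.1112, 0.2293]
orientation: [-2.16, -2.281, -0.0]
force: [1.6, 0.2, 0.0]
opening: 0.0928
```

>>> servo_tool(plan=[[[0.4,8,44,0,0,0,0],[0.4,8,44,0,0,0,0],[0.4,8,44,-15,0,0,0],[0.4,8,43,-15,0,0,-0.004],[0.4,0,0,-10,0,0,0],[0.4,0,0,0,0,0,0]]], force=15)

```text
t: 1.9
tool_pos: [0.4157, 0.0629, 0.1876]
orientation: [-2.165, -2.274, 0.005]
force: [0.3, -0.3, 0.1]
opening: 0.05
```

Run:
```python
from h import *
s=monitor.read_state(); print(s["tool_pos"],s["orientation"],s["opening"])
i=eyes.camera_info("wrist"); print(i)
im=eyes.read_camera("wrist")[:,:,::-1].copy()
def fe(P):
    p=i["R"]@np.asarray(P)+i["t"]; th=np.arctan2(np.hypot(p[0],p[1]),p[2]); ph=np.arctan2(p[1],p[0]); f=i["mtx"][0,0]
    return i["mtx"][0,2]+f*th*np.cos(ph), i["mtx"][1,2]+f*th*np.sin(ph)
c=np.load("case.npy"); c[:3]=[.5513,-.019,.049]
for hx,col in ((.0955,(0,0,255)),(.0995,(0,255,0))):
    q=[tuple(int(round(v)) for v in fe(p)) for p in W(c,handle(.131,hx,(.03,.15)))]; print(q); cv2.line(im,q[0],q[1],col,1)
cv2.imwrite("pics/w1.png",im)
```

```text
[0.41574337 0.06285653 0.1876189 ] [-2.16454919 -2.27352455  0.00457868] 0.04999190177548521
{'mtx': array([[371.64829954,   0.        , 319.75812486],
       [  0.        , 371.64829954, 236.73569285],
       [  0.        ,   0.        ,   1.        ]]), 'R': array([[ 0.99877065,  0.04938878, -0.0042362 ],
       [ 0.04855827, -0.95762526,  0.28389427],
       [ 0.00996449, -0.28375097, -0.95884623]]), 't': array([-0.41707028,  0.01884995,  0.36550612])}
[(320, 305), (320, 154)]
[(325, 305), (326, 154)]
```

View pics/w1.png

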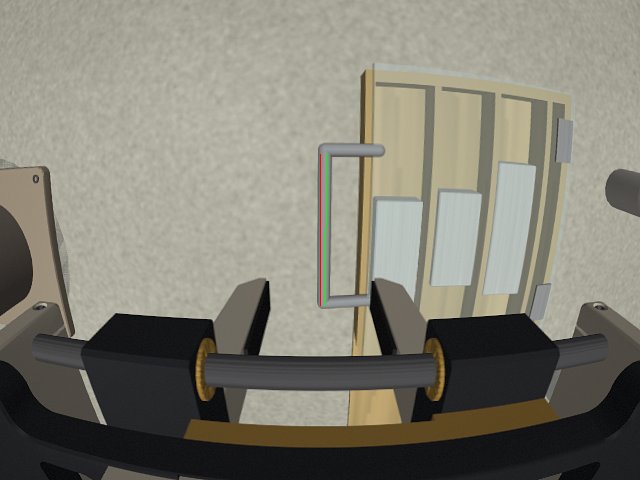

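>>> servo_tool(plan=[[[0.5,2,1,-10,0,0,0],[0.5,0,0,-15,0,0,0],[0.5,0,0,-15,0,0,0],[0.5,0,0,0,0,0,0]]])

```text
t: 2.35
tool_pos: [0.4181, 0.0616, 0.1477]
orientation: [-2.172, -2.267, 0.004]
force: [-1.1, 0.2, -0.4]
opening: 0.0238
```

>>> servo_tool(plan=[[[0.5,0,1,-24,0,0,0],[0.5,0,1,-24,0,0,0],[0.5,0,0,-24,0,0,0],[0.5,0,0,0,0,0,0],[1,0,0,0,0,0,0],[1,0,0,0,0,0,0],[1,0,0,0,0,0,0],[1,0,0,0,0,0,0]]], force=15)

```text
t: 3.15
tool_pos: [0.4182, 0.0645, 0.0784]
orientation: [-2.169, -2.271, 0.003]
force: [-8.0, -2.2, 1.9]
opening: 0.0093
```

>>> servo_tool(plan=[[[1,-1,0,0,0,0,0],[1,2.5,0,13.5,0,0,0],[1,3,0.3,13.5,0,0,0],[1,4,0.2,13,0,0,0],[1,4.7,0.2,13,0,0,0],[1,0,0,0,0,0,0]]])

```text
t: 3.75
tool_pos: [0.4332, 0.0653, 0.1342]
orientation: [2.169, 2.271, 0.0]
force: [-8.9, -4.6, 3.9]
opening: 0.0095
```

>>> servo_tool(plan=[[[1,10.9,0.6,24.9,0,0,0],[1,13.7,0.7,23.3,0,0,0],[1,17.4,0.8,21.4,0,0,0],[1,19.9,1,19.2,0,0,0],[1,0,0,0,0,0,0]]])

```text
t: 4.25
tool_pos: [0.4983, 0.0683, 0.225]
orientation: [2.166, 2.266, 0.008]
force: [-5.0, -5.9, 5.6]
opening: 0.0092
```

>>> servo_tool(plan=[[[1,22,1.1,16.6,0,0,0],[1,23.8,1.2,13.9,0,0,0],[1,25.3,1.2,10.9,0,0,0],[1,26.5,1.3,7.9,0,0,0],[1,18,1,3,0,0,0],[1,0,0,0,0,0,0]]])

```text
t: 4.85
tool_pos: [0.6125, 0.0743, 0.275]
orientation: [2.168, 2.269, 0.005]
force: [0.3, -2.6, 6.2]
opening: 0.0095
```

>>> servo_tool(plan=[[[0.4,0,0,0,0,0,0],[0.4,0,0,0,0,0,0],[0.4,0,0,25,0,0,0],[0.4,0,0,35,0,0,0],[1,-40,10,0,0,0,0],[1,-45,15,-15,0,0,0],[1,-45,20,-40,0,0,0],[1,-5,8,-48,0,0,0],[1,0,0,-48,0,0,0],[1,0,0,-48,0,0,0],[1,0,0,0,0,0,0]]])

```text
t: 5.95
tool_pos: [0.4787, 0.1229, 0.1343]
orientation: [-2.164, -2.267, 0.015]
force: [-1.3, -0.2, 0.2]
opening: 0.0004
```

Run:
```python
from h import *
s=monitor.read_state(); print(s["tool_pos"],s["orientation"],s["opening"],s["force"])
i=eyes.camera_info("wrist")
im=eyes.read_camera("wrist")[:,:,::-1].copy()
def fe(P):
    p=i["R"]@np.asarray(P)+i["t"]; th=np.arctan2(np.hypot(p[0],p[1]),p[2]); ph=np.arctan2(p[1],p[0]); f=i["mtx"][0,0]
    return tuple(int(round(v)) for v in (i["mtx"][0,2]+f*th*np.cos(ph), i["mtx"][1,2]+f*th*np.sin(ph)))
c=[.5513,-.019,.049]
for x in (-.0915,-.0415):
    q=[fe(p) for p in W(c,[(x,y,.04) for y in (.2,.15,.1,.05,0,-.035)])]
    cv2.polylines(im,[np.array(q)],False,(0,0,255),1)
for y in (.107,-.002):
    q=[fe(p) for p in W(c,[(-.0875,y,.034),(-.0455,y,.034)])]; cv2.line(im,q[0],q[1],(0,255,0),1)
cv2.circle(im,fe(s["tool_pos"]+[0,0,-.011]),3,(255,0,0),1)
cv2.imwrite("pics/w2.png",im)
k,sn=np.cos(.049),np.sin(.049); d=s["tool_pos"][:2]-np.array(c[:2]); print("tcp case",k*d[0]+sn*d[1],-sn*d[0]+k*d[1])
```

```text
[0.47865796 0.12289789 0.1343119 ] [-2.16390123 -2.26650221  0.01502472] 0.000431920730071699 [-1.27879257 -0.15803842  0.17330598]
tcp case -0.0656046349102109 0.14528561297420628
```

View pics/w2.png

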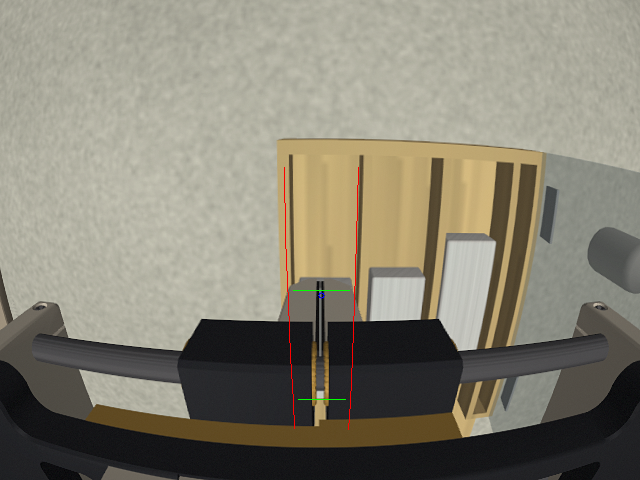

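>>> servo_tool(plan=[[[1,1.5,0,-35,0,0,0],[1,0,0,-30,0,0,0],[1,0,0,-22,0,0,0],[1,0,0,-15,0,0,0],[1,0,0,-4,0,0,0],[1,0,0,0,0,0,0]]], force=20)

```text
t: 6.6
tool_pos: [0.4876, 0.1236, 0.0374]
orientation: [2.169, 2.271, 0.003]
force: [1.2, -0.5, -0.7]
opening: 0.0009
```

Run:
```python
from h import *
s=monitor.read_state(); print(s)
s2=eyes.read_camera("scene")[:,:,::-1]; s=monitor.read_state(); print(s["tool_pos"],s["force"])
cv2.imwrite("pics/s2.png",cv2.resize(s2[120:300,250:430],None,fx=3.3,fy=3.3,interpolation=cv2.INTER_CUBIC))
```

```text
{'t': 6.6, 'q': array([1.46169340e-01, 5.37312497e-02, 1.93890644e+00, 1.44156710e-04,
       1.14648749e+00, 1.00416608e-01]), 'dq': array([ 0.00135358, -0.01302659, -0.00637525, -0.00220662,  0.0030734 ,
        0.00097574]), 'joint_torque': array([-2.02094967e-02, -4.47566271e+01, -4.22211385e+01,  7.48129631e-02,
       -1.72339752e-01,  1.82673607e-04]), 'tool_pos': array([0.48759206, 0.12358349, 0.03742681]), 'orientation': array([2.16913601, 2.270587  , 0.00318243]), 'force': array([ 1.16026349, -0.51737897, -0.72178265]), 'wrist_torque': array([ 0.02277133, -0.09691228,  0.06073285]), 'opening': 0.0008965158299536121}
[0.48782357 0.12362783 0.0377434 ] [-0.16481756 -0.1411725   0.32769091]
```

View pics/s2.png

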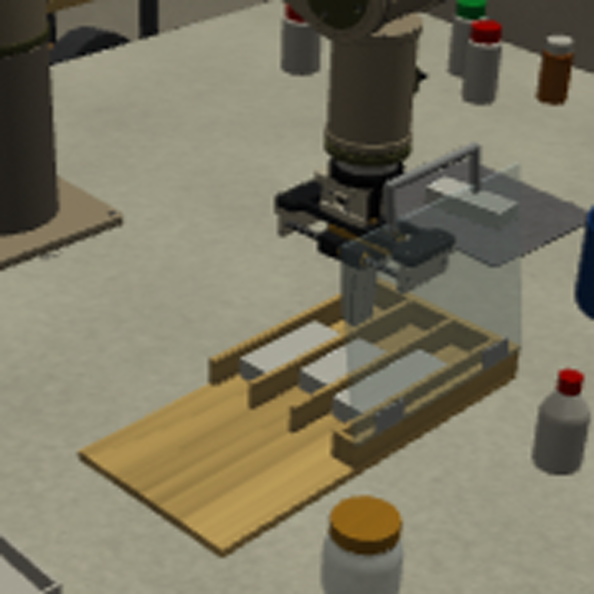

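>>> servo_tool(plan=[[[1,-4,0,0,0,0,0],[1,-3.5,0,0,0,0,0],[1,0,0,-5,0,0,0],[1,0,0,-5,0,0,0],[1,0,0,0,0,0,0]]])

```text
t: 7.15
tool_pos: [0.4776, 0.1232, 0.0242]
orientation: [-2.169, -2.271, 0.002]
force: [-0.0, 0.1, -0.1]
opening: 0.0004
```

>>> servo_tool(plan=[[[1,1.5,0,2,0,0,0],[1,0.6,-12,0,0,0,0],[1,0.6,-12,0,0,0,0],[1,0.6,-12,0,0,0,0],[1,0.6,-12,0,0,0,0],[1,0.6,-12,0,0,0,0],[1,0.6,-12,0,0,0,0],[1,0.6,-12,0,0,0,0],[1,0.6,-12,0,0,0,0],[1,0.6,-12,0,0,0,0],[1,0.6,-12,0,0,0,0]]])

```text
t: 8.25
tool_pos: [0.4861, 0.0024, 0.0274]
orientation: [2.17, 2.272, 0.0]
force: [0.5, 3.5, 2.8]
opening: 0.0004
```

>>> servo_tool(plan=[[[1,0.4,-12,0,0,0,0],[1,0.5,-12,0,0,0,0],[1,0.5,-12,0,0,0,0],[1,0.5,-12,0,0,0,0],[1,0.5,-10,0,0,0,0],[1,0.5,-8,0,0,0,0],[1,0.3,-6,0,0,0,0],[1,0,0,0,0,0,0]]])

```text
t: 9.05
tool_pos: [0.489, -0.0698, 0.027]
orientation: [2.17, 2.271, -0.001]
force: [0.2, 0.3, 0.1]
opening: 0.0004
```

Run:
```python
from h import *
im=eyes.read_camera("scene")[:,:,::-1]; t=eyes.read_camera("top")[:,:,::-1]
a=cv2.resize(im[180:290,265:375],None,fx=4.5,fy=4.5,interpolation=cv2.INTER_CUBIC)
b=cv2.resize(t[190:300,215:365],(400,293),interpolation=cv2.INTER_CUBIC)
o=np.zeros((600,800,3),np.uint8); o[:495,:495]=a; o[300:593,400:]=b
cv2.imwrite("pics/s3.png",np.clip(o*1.3,0,255).astype(np.uint8))
c=[.5513,-.019,.049]
s=monitor.read_state(); k,sn=np.cos(.049),np.sin(.049); d=s["tool_pos"][:2]-np.array(c[:2]); print("tcp case",k*d[0]+sn*d[1],-sn*d[0]+k*d[1],s["force"])
```

```text
tcp case -0.06487702199050105 -0.04696987117003474 [ 0.44864449 -0.45737643  0.56436547]
```

View pics/s3.png

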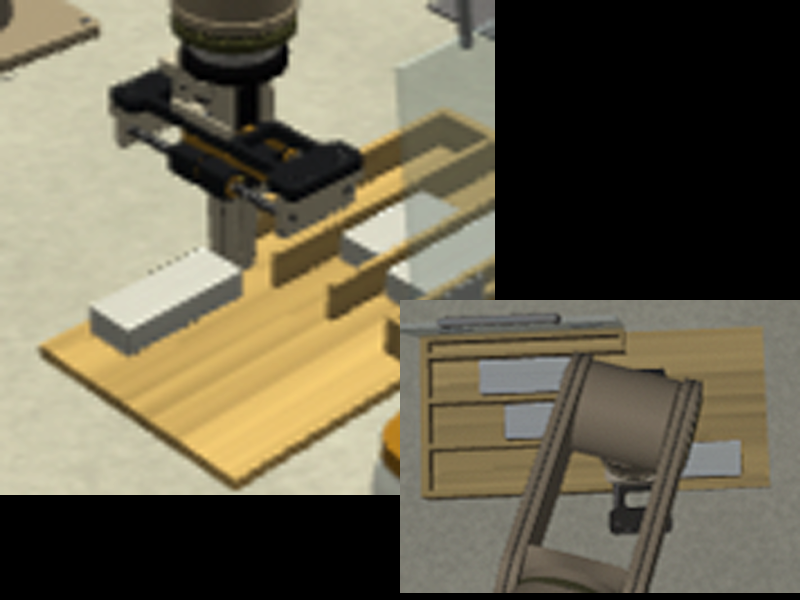

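>>> servo_tool(plan=[[[1,0.2,-4,0,0,0,0],[1,0.2,-4,0,0,0,0],[1,0,0,0,0,0,0],[1,0,6,0,0,0,0],[1,0,0,25,0,0,0],[1,0,0,48,0,0,0],[1,0,0,48,0,0,0],[1,0,0,48,0,0,0],[1,0,0,48,0,0,0],[0.5,0,0,48,0,0,0],[0.5,0,0,48,0,0,0],[0.5,0,0,0,0,0,0]]])

```text
t: 10.35
tool_pos: [0.4921, -0.0709, 0.3488]
orientation: [2.162, 2.264, 0.01]
force: [0.7, 0.4, 0.5]
opening: 0.0195
```

Run:
```python
from h import *
s=monitor.read_state(); print(s["tool_pos"],s["force"],s["opening"])
im=eyes.read_camera("scene")[:,:,::-1]; t=eyes.read_camera("top")[:,:,::-1]
cv2.imwrite("pics/raw_s4.png",im); cv2.imwrite("pics/raw_t4.png",t)
o=np.zeros((560,800,3),np.uint8); o[:330,:480]=cv2.resize(t[190:300,200:360],None,fx=3,fy=3,interpolation=cv2.INTER_CUBIC)
o[:,400:]=0; o[:560,400:]=cv2.resize(im[150:290,265:365],(400,560),interpolation=cv2.INTER_CUBIC)
o[:330,:400]=cv2.resize(t[190:300,215:365],(400,330),interpolation=cv2.INTER_CUBIC)
cv2.imwrite("pics/s4.png",np.clip(o*1.3,0,255).astype(np.uint8))
```

```text
[ 0.49207444 -0.07091953  0.34882698] [0.6628517  0.43791306 0.51634827] 0.019540634731101708
```

View pics/s4.png

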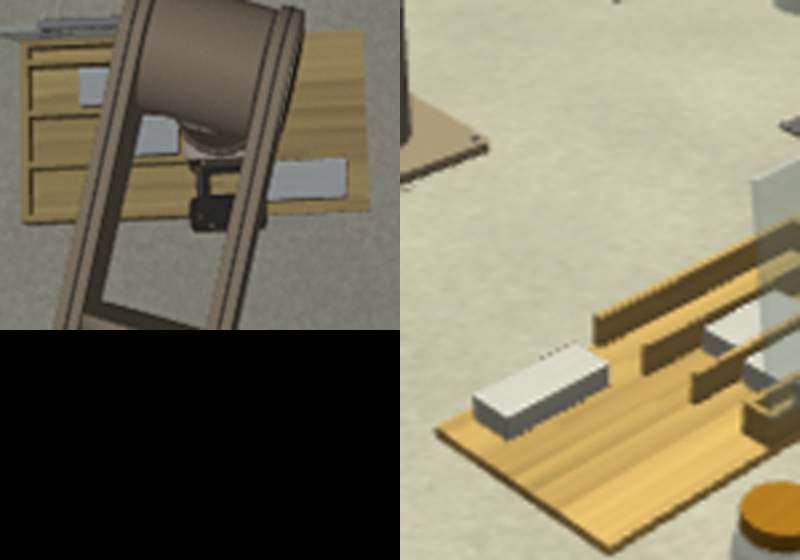

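>>> servo_tool(plan=[[[0.4,24,29,0,0,0,0],[0.4,24,29,0,0,0,0],[0.4,24,29,0,0,0,0],[0.4,24,29,0,0,0,0],[0.4,24,29,0,0,0,0],[0.4,0,0,0,0,0,0],[0.4,0,0,0,0,0,0]]])

```text
t: 11.15
tool_pos: [0.6088, 0.075, 0.3372]
orientation: [-2.166, -2.271, 0.006]
force: [0.4, -0.1, 0.9]
opening: 0.0279
```

Run:
```python
from h import *
s=monitor.read_state(); print(s["tool_pos"],s["orientation"],s["opening"])
c=[.5513,-.019,.049]; k,sn=np.cos(.049),np.sin(.049)
for q in ((215+347/2.667,190+178/3.),):
    p=back("top",q,.034)[:2]-np.array(c[:2]); print("bar front end case",k*p[0]+sn*p[1],-sn*p[0]+k*p[1])
```

```text
[0.60882136 0.07504137 0.33721849] [-2.16615355 -2.27122095  0.00560129] 0.027857384384951518
bar front end case -0.06790602517294168 -0.17666572276950213
```

>>> servo_tool(plan=[[[0.4,3.5,-0.5,-10,0,0,0],[0.4,0,0,-25,0,0,0],[0.4,0,0,-25,0,0,0],[0.4,0,0,0,0,0,0],[1,0,0,0,0,0,0],[1,0,0,0,0,0,0],[1,0,0,0,0,0,0]]], force=15)

```text
t: 11.85
tool_pos: [0.6137, 0.0736, 0.2822]
orientation: [2.169, 2.27, 0.003]
force: [-1.7, 0.4, 1.5]
opening: 0.0087
```

>>> servo_tool(plan=[[[0.5,0,0,0,0,0,0],[0.5,0,0,0,0,0,0],[0.5,0,0,-5,0,0,0],[0.5,0,0,-5,0,0,0],[0.5,0,0,0,0,0,0],[1,0,0,0,0,0,0],[1,0,0,0,0,0,0],[1,0,0,0,0,0,0]]])

```text
t: 12.65
tool_pos: [0.613, 0.0738, 0.2703]
orientation: [2.17, 2.272, 0.0]
force: [-0.5, -0.5, 0.5]
opening: 0.0096
```

>>> servo_tool(plan=[[[1,-18,-0.9,-3.4,0,0,0],[1,-26.5,-1.3,-7.9,0,0,0],[1,-25.3,-1.2,-10.9,0,0,0],[1,-23.8,-1.2,-13.9,0,0,0],[1,-22,-1.1,-16.6,0,0,0],[1,-19.9,-1,-19.2,0,0,0],[1,0,0,0,0,0,0]]])

```text
t: 13.35
tool_pos: [0.4738, 0.0675, 0.1954]
orientation: [-2.166, -2.269, 0.006]
force: [-5.4, 2.7, 0.5]
opening: 0.0092
```

>>> servo_tool(plan=[[[1,-17,-0.8,-21.4,0,0,0],[1,-14.7,-0.7,-23.3,0,0,0],[1,-11.9,-0.6,-24.9,0,0,0],[1,-8,-0.4,-26.2,0,0,0],[1,0,0,0,0,0,0]]])

```text
t: 13.85
tool_pos: [0.4234, 0.0652, 0.0996]
orientation: [-2.167, -2.269, 0.005]
force: [-6.3, 4.5, 0.2]
opening: 0.0092
```

>>> servo_tool(plan=[[[1,-3.5,-0.2,-18,0,0,0],[1,-2,0,-17,0,0,0],[1,-1,0,-12,0,0,0],[1,0,0,-6,0,0,0],[1,0,0,-2,0,0,0],[1,0,0,0,0,0,0]]])

```text
t: 14.45
tool_pos: [0.4159, 0.0648, 0.0461]
orientation: [-2.165, -2.267, 0.01]
force: [-14.0, 3.8, -2.2]
opening: 0.0091
```

>>> servo_tool(plan=[[[0.4,0,0,0,0,0,0],[0.4,0,0,0,0,0,0],[0.4,0,0,20,0,0,0],[0.4,0,0,15,0,0,0],[1,0,0,0,0,0,0],[1,0,0,0,0,0,0],[1,0,0,0,0,0,0],[1,0,0,-8,0,0,0],[1,0,0,-6,0,0,0],[1,0,0,0,0,0,0]]])

```text
t: 15.45
tool_pos: [0.418, 0.0644, 0.0666]
orientation: [-2.168, -2.27, 0.004]
force: [0.9, -1.0, 0.8]
opening: 0.0004
```

>>> servo_tool(plan=[[[1,0,0,-4,0,0,0],[1,0,0,-3,0,0,0],[1,0,0,-2,0,0,0],[1,0,0,0,0,0,0]]])

```text
t: 15.85
tool_pos: [0.4194, 0.0644, 0.0594]
orientation: [-2.17, -2.272, 0.0]
force: [-0.9, -0.0, -0.4]
opening: 0.0005
```

>>> servo_tool(plan=[[[1,0,0,-2,0,0,0],[1,0,0,-1,0,0,0],[1,0,0,0,0,0,0]]])

```text
t: 16.15
tool_pos: [0.4198, 0.0645, 0.0586]
orientation: [2.17, 2.272, -0.0]
force: [-12.1, -0.3, 23.4]
opening: 0.0006
```

>>> servo_tool(plan=[[[1,0,0,10,0,0,0],[1,0,0,40,0,0,0],[1,0,0,45,0,0,0],[1,0,0,45,0,0,0],[1,0,0,45,0,0,0],[1,-20,0,30,0,0,0],[1,0,0,0,0,0,0]]])

```text
t: 16.85
tool_pos: [0.4008, 0.0646, 0.2772]
orientation: [2.165, 2.267, 0.01]
force: [1.2, 0.5, -0.4]
opening: 0.0004
```

Run:
```python
from h import *
s=monitor.read_state(); print(s["tool_pos"],s["force"])
im=eyes.read_camera("scene")[:,:,::-1]; t=eyes.read_camera("top")[:,:,::-1]
o=np.zeros((550,800,3),np.uint8)
a=cv2.resize(im[180:290,265:415],(600,440),interpolation=cv2.INTER_CUBIC)
c=[.5513,-.019,.049]
q=[tuple(int(round((v-w)*4)) for v,w in zip(pix("scene",p),(265,180))) for p in W(c,handle(0,.0975,(.03,.15)))]; cv2.line(a,q[0],q[1],(0,0,255),1)
o[:440,:600]=a; o[330:,500:]=cv2.resize(t[190:300,215:365],(300,220),interpolation=cv2.INTER_CUBIC)
cv2.imwrite("pics/s5.png",np.clip(o*1.3,0,255).astype(np.uint8))
```

```text
[0.40079085 0.06460254 0.27724683] [ 1.20521862  0.54722671 -0.35608949]
```

View pics/s5.png

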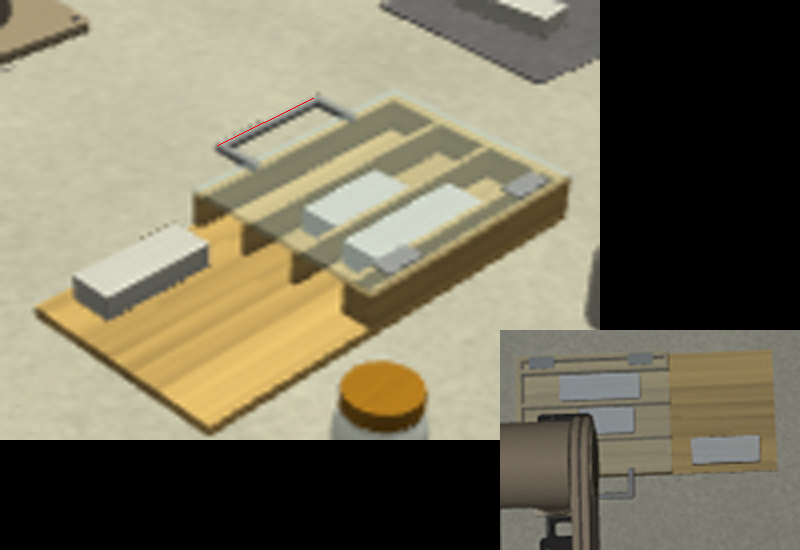

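Lid handle lies on the t = 0 prediction (ends at about (217,147) and (317,98) in the crop). The bar is flat and straight on the ledge, clear of the mouth, and the other two bars are in their lanes.

```bash
python3 -c "
from plant import job
print(job.close_job())"
```

```text
the job is handed in; nothing more can be done
None
```

The 110 mm bar (`bar_b`, in the lane nearest the robot) is out on the ledge, the lid is shut again, and I handed the job in at about 17 s. No verdict is reported.

- **Choosing the bar:** The bar on the mat measured about 109 mm. The case bars measured about 109, 90 and 130 mm, so the near-lane bar was its twin. I left the two black look-alikes on the bench alone.
- **Moves:** I gripped the handle and opened the lid to about 1.4 rad. I then pushed the bar out with closed fingers, gripped the handle again to bring the lid down, and pressed it shut from above.
- **Bar position:** It lies flat and in line with its lane, with its centre at about case y = -0.122 m and x = -0.068 m. Both are inside the limits.
- **Lid:** It met a solid stop (23 N) at the shut height. In the last picture the handle lies where it should for a shut lid.
- **Other items:** The other two case bars are in their lanes with no visible shift. The arm stands clear at z = 0.28 m with no force beyond noise. The last pictures were cropped to the case, so I did not recheck the tray, tin or bottle; the arm did not work near them.
- **What disagreed:** The arm ended up to about 10 mm off its commanded position on the way down into the lane, and my first re-grip of the handle was about 7 mm too high. I corrected both before going on.

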